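# Clamp a sensor housing to set torque

### The arm

A 6-joint arm with a two-finger parallel gripper is mounted at the origin on the work surface. World frame = base frame: x ahead of the robot, y to its left, z up, the work surface at z = 0. Lengths are in m, angles in rad, forces in N, time in s.
With the tool pointing down it reaches from about 0.35 to 0.975 m from the base axis. Payload 4.9 kg.
Tool frame: the origin (TCP) lies at the very end of the fingers, on their centre line; the grasp point (between the pads) lies 19 mm behind it; z points along the fingers, y is the line along which they close (so a half turn about z gives the same grasp; the last joint's range is limited). The gripper opens to 85 mm and grips with 20 to 120 N. Pads are 22 mm wide; open, the fingers measure 114 mm over their backs; the gripper's body (76 mm by 85 mm) begins 54 mm behind the grasp point. The pads swing forward as they close: fully open they stand 13 mm farther back than shut.
Start: joints at [0.982, 0.053, 1.613, -0, 1.476, -0.119], TCP at [0.283, 0.557, 0.231] pointing down, gripper open.
Joint ranges: [-3.01, 3.01], [-1.01, 2.22], [0.06, 2.58], [-1.02, 4.17], [0.09, 2.62], [-3.14, 3.14]. Speed limits (rad/s): [2.57, 2.57, 3.14, 3.14, 3.14, 3.14].

### API

Orientations are given as a rotation vector (axis times angle).
In Python, from station import ctrl gives the robot as it stands. The module is installed in compiled form; this text tells all that it offers.
- The arm moves only by the tool jog_arm, never from a script. Its argument "steps" is a list of rows, each an object with "delta_rot": the turn, a rotation vector about the tool's x, y, z in degrees, a list of three; "linear": the shift along the tool's x, y, z in m, a list of three; "grip": the finger opening in m, from 0 to 0.0854. In form: [{"delta_rot": [rx, ry, rz], "linear": [x, y, z], "grip": grip}, ...]. A call has 1 to 10 rows; each row shifts and turns the commanded pose from where the row before left it, along the tool's axes as they then stand; what a row does not reach is not made up. A row lasts 1/10 s, in which the tool goes at most 50 mm and 8.59 degrees, less where a joint would pass 70% of its speed; a pose out of reach is approached as far as the arm can. A call with a gripper value outside its range is refused whole. The fingers move at their own pace and stop on an object; "newtons" is the grip in N (left out, the last holds). Time passes only in rows, so rows that do not move let the fingers close. It gives the time, the measured TCP pose, the force, the opening and the grip force at its end, in the units of the state.
- ctrl.get_obs(): the state, without advancing time (a new reading comes with each control period).
- ctrl.get_image(name): name is "scene" or "top" or "wrist"; returns (picture, depth): 480x640x3 uint8, red, green, blue; 480x640 float32, m along the optical axis (not along the pixel's ray), 0 where there is no reading.
- ctrl.camera_info(name): a dict with "camera_matrix" (3x3 intrinsics, pixels), "R" (3x3) and "t" (3): a world point X has camera coordinates R X + t; the wrist camera has in their place "T_tool_cam" (4x4, takes a point from camera to tool coordinates, whose origin is the TCP and whose axes are the flange's). Camera axes: x right, y down, z forward; pixel columns grow to the right and rows downward; lengths in m; the calibration is good to about 2 mm. The wrist camera is an equidistant fisheye: a pixel r from the principal point sees the ray r / f radians off the axis. A picture is of the moment at which its call begins: read the wrist's pose just before it. camera_info takes no time and is no camera call.
- ctrl.finish_job(): hands the job in; it is judged then, once.
The state is a dict: "t": time; "q": joint angles; "dq": joint speeds; "effort": joint torques, N m; "tool_pos": TCP position; "tool_rot": TCP orientation; "contact_force": force on the tool from outside, world axes, zero at the start; "wrist_torque": the same for the moment, N m; "opening": finger opening in m; "grip_force": force on a finger pad.
Only numpy, scipy, OpenCV 4.12 (cv2) and the standard library are available. Lean on these libraries where they do the work, as an engineer would, in place of code of your own. Each camera call takes 0.05 s, during which the arm holds its last target. There are 200 camera calls.

### The job

Take the plain rectangular metal housing (the oblong block with a small round port on top) and set it down upright on the clamping fixture's plate, lengthwise between the backstop and the sliding jaw, and let go of it. Then swing the fixture's torque handle clockwise (seen from above) until the jaw holds the housing and the handle's joint breaks over by about ten degrees, stop there rather than forcing it on towards its end stop, and let go so that the handle springs straight and the housing stays clamped. Leave the barrel and the cover where they stand.

Things in the scene. Friction and masses are not known exactly. Their poses are not given: they have to be found in the camera images.
- housing: Loose aluminium housing, 0.18 to 0.35 kg: block 40 mm (its x) by 60 mm (its y) by 45 mm high, with a round port 26 mm across and 6 mm high on top, 12 mm off centre towards its +y. Origin: centre of its underside, z up. Either end may face the jaw. Starts upright on the bench to the robot's right, in one of three places (barrel and cover hold the others).
- fixture: Clamping fixture fixed to the bench: dark steel plate 100 mm (its x) by 215 mm (its y, -80 to +134 mm), 12 mm thick. Origin: on the bench under the middle of the housing's place. Along its y in order: backstop, housing's place, jaw, then a bearing block (50 by 60 mm, y 67 to 127 mm, top 52 mm above the bench) carrying the torque handle.
- backstop: Fixed steel stop, 60 mm wide (x), 24 mm thick, 28 mm high, standing on the plate, bolted at a different place each run. Origin: bottom edge of the face that looks to the jaw (the fixture's +y), in the middle; axes like the fixture's.
- jaw: Sliding steel jaw, 60 mm wide, 22 mm thick, 28 mm high, on the plate. Origin: bottom edge of the face that looks to the backstop (the fixture's -y), in the middle; axes like the fixture's. Starts fully open, 68 to 77 mm from the backstop; turning the handle clockwise from above drives it towards the backstop, pushing the housing along until both hold it.
- axis (a point): Point on the vertical axis about which the torque handle turns, at the height of the handle's centre line (78 mm above the bench). Turning takes 0 to 4 N pushed squarely at the grip while the jaw runs in (28 to 65 degrees, not known beforehand); once the housing is held the force climbs to about 7 N, the handle's joint gives, and the force then rises no more as it folds.
- grip (a point): Middle of the torque handle's rubber grip: a level round bar 22 mm thick and 90 mm long on the end of a thinner (16 mm) steel tube. This point lies 135 mm out from the axis, 78 mm above the bench, with 67 mm free below the bar. Its x axis runs along the bar towards the axis. At the start the handle points roughly to the robot, slanting to the robot's left.
- handle (a joint): Fold of the handle's breakaway joint, a pivot 38 mm out from the axis, in rad: 0 straight (preloaded by a spring, returns by itself to 0 when let go), growing as the handle is pushed clockwise past the set torque. It has clearly broken over at 0.12; its end stop is at 0.42, and beyond 0.28 it counts as forced.
- barrel: Bystander: loose upright aluminium cylinder, 48 mm across and 50 mm high. Origin: centre of its underside.
- cover: Bystander: loose square aluminium cover, 55 by 55 mm and 14 mm thick with a round boss 32 mm across and 10 mm high on top. Origin: centre of its underside.
- nest (a point): Middle of the housing's place, on top of the fixture's plate (12 mm above the bench), axes like the fixture's. Its +x and -x sides are open, so the housing can be held there by its 40 mm width while it is set down; its 60 mm length goes along y.
Mind the look-alikes: they are no part of the job. Leave any pink or turquoise look-alike of the housing alone.

How it is judged:
On the way, in this order (a step that is already met when the one before it is completed fails the run):
1. the housing stands upright on the plate between backstop and jaw, lengthwise, and is released (horizontal distance between housing and fixture below 0.02 m and z of housing in the frame of fixture below 0.015 m and angle between housing's own z axis and vertical below 0.08 rad and angle between the y axis of housing and the y axis of fixture, either way round below 0.25 rad and contact force between the fingers and housing below 0.1 N), for 0.2 s.
2. with the housing held by the jaw, the handle's joint breaks over (value of joint handle above 0.12 rad and contact force between each of jaw, backstop and housing above 10 N), for 0.1 s.
At the end, for the whole second after the job is handed in: The housing stands upright (within 0.08 rad) on the plate within 20 mm of the middle of its place, lengthwise (within 0.08 rad), at rest and still pressed by jaw and backstop with more than 4 N each; the handle's joint is straight again (below 0.05 rad) (horizontal distance between housing and fixture below 0.02 m and z of housing in the frame of fixture below 0.017 m and angle between housing's own z axis and vertical below 0.08 rad and angle between the y axis of housing and the y axis of fixture, either way round below 0.08 rad and contact force between each of jaw, backstop and housing above 4 N and value of joint handle below 0.05 rad and linear speed of housing below 0.01 m/s); the robot touches nothing.
It fails at once if the handle is forced on after breaking over (joint beyond 0.28 rad) (value of joint handle above 0.28 rad).
It fails at once if the barrel or the cover is moved by more than 20 mm (distance of any of barrel, cover from where it was at the start of the episode above 0.02 m).
It also fails if it takes over 66 s, if anything falls off the work surface, if the arm or the gripper's body presses on something with over 40 N, if the wrist force passes 120 N, or if a joint passes its speed limit or range.

## Working session

There is one attempt and no reset: what is moved stays moved. The work goes in short steps, Python scripts to look and compute and a tool call to move; the robot and the scene stay as the last step left them, time stands still between calls to the robot, and variables do not carry over. Pictures are saved under pics/ and viewed, at most 13 in all, crops included, and the job is handed in when it is done.

Besides the shell and the picture viewer there is one more tool, called after "Call:" as a command line: name --argument value ..., lists and objects as JSON in quotes. jog_arm: Moves the arm, as the interface text tells. Its arguments: {"type":"object","properties":{"steps":{"type":"array"},"newtons":{"type":"number"}},"required":["steps"]}

```bash
mkdir -p pics; python3 - <<'E'
from station import ctrl
import cv2,numpy as np
o=ctrl.get_obs();print({k:np.round(v,3) for k,v in o.items()})
for n in ("scene","top"):
    p,d=ctrl.get_image(n);cv2.imwrite(f"pics/{n}0.png",p[:,:,::-1]);np.save(f"pics/{n}0.npy",d);np.save(f"pics/{n}0c.npy",p)
    print(n,ctrl.camera_info(n))
print(ctrl.camera_info("wrist"))
E
```

```text
{'t': np.float64(0.0), 'q': array([ 0.982,  0.053,  1.614,  0.   ,  1.476, -0.119]), 'dq': array([-0.001, -0.001,  0.001,  0.001, -0.001, -0.001]), 'effort': array([-0.0000e+00, -3.9368e+01, -3.7018e+01, -0.0000e+00,  7.0000e-03,
        0.0000e+00]), 'tool_pos': array([0.283, 0.557, 0.23 ]), 'tool_rot': array([-7.310e-01, -3.055e+00,  3.000e-03]), 'contact_force': array([-0.452,  0.209,  0.536]), 'wrist_torque': array([ 0.062, -0.034, -0.004]), 'grip_force': np.float64(0.0), 'opening': np.float64(0.085)}
scene {'camera_matrix': array([[470.15691116,   0.        , 316.19983518],
       [  0.        , 470.15691116, 240.96468731],
       [  0.        ,   0.        ,   1.        ]]), 'R': array([[ 0.03492961,  0.9993619 , -0.00746395],
       [ 0.72593715, -0.03050453, -0.68708422],
       [-0.68687348,  0.01858123, -0.72653944]]), 't': array([ 0.04930642, -0.29601816,  1.2316052 ])}
top {'camera_matrix': array([[481.54187546,   0.        , 321.50194426],
       [  0.        , 481.54187546, 245.9183837 ],
       [  0.        ,   0.        ,   1.        ]]), 'R': array([[-0.01182409, -0.99992928,  0.00127316],
       [-0.97879831,  0.01131382, -0.20451371],
       [ 0.20448484, -0.00366435, -0.97886287]]), 't': array([-0.03793221,  0.4878638 ,  0.75090591])}
{'camera_matrix': array([[371.64829954,   0.        , 318.80127761],
       [  0.        , 371.64829954, 233.43462077],
       [  0.        ,   0.        ,   1.        ]]), 'T_tool_cam': array([[ 8.23453195e-05, -9.51281102e-01, -3.08324924e-01,
         7.86492255e-02],
       [ 9.99999548e-01, -2.13789583e-04,  9.26682372e-04,
        -5.38094972e-04],
       [-9.47452085e-04, -3.08324861e-01,  9.51280654e-01,
        -1.42995623e-01],
       [ 0.00000000e+00,  0.00000000e+00,  0.00000000e+00,
         1.00000000e+00]])}
```

View pics/top0.png

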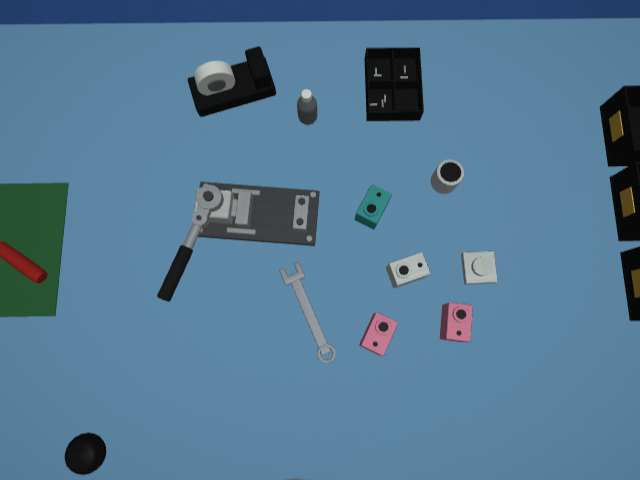

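View pics/scene0.png

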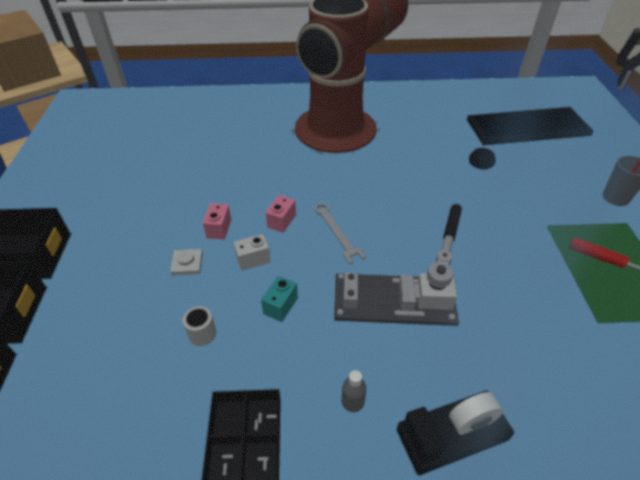

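The top view shows these candidates:
- Metal block at (409,269), port at (404,271).
- Turquoise block at (373,206).
- Pink blocks at (379,334) and (457,322).
- Cover at (480,267) and barrel at (448,176).

Only the bare-metal block at (409,269) fits the description. The fixture is at (258,213): backstop (301,212), jaw (243,208), axis (208,196), black grip (175,273).

```bash
cat > h.py <<'E'
import numpy as np,cv2
from station import ctrl
def ray(n,uv,z):
    c=ctrl.camera_info(n);R,t=c["R"],c["t"]
    d=R.T@np.linalg.solve(c["camera_matrix"],[uv[0],uv[1],1.]);o=-R.T@t
    return o+d*(z-o[2])/d[2]
def cloud(n,D):
    c=ctrl.camera_info(n);K=c["camera_matrix"];v,u=np.mgrid[:480,:640]
    P=np.stack([(u-K[0,2])/K[0,0]*D,(v-K[1,2])/K[1,1]*D,D],-1)
    return (P-c["t"])@c["R"]
E
python3 - <<'E'
from h import *
im=cv2.imread("pics/top0.png");D=np.load("pics/top0.npy");P=cloud("top",D);Z=P[...,2]
hsv=cv2.cvtColor(im,cv2.COLOR_BGR2HSV)
def rect(name,m,x0,y0,x1,y1,zp):
    M=np.zeros(m.shape,np.uint8);M[y0:y1,x0:x1]=m[y0:y1,x0:x1]*255
    cs=[c for c in cv2.findContours(M,0,2)[0] if cv2.contourArea(c)>60]
    for c in cs:
        W=np.array([ray("top",p[0]+0.,zp)[:2] for p in c],np.float32)*1000
        print(name,cv2.contourArea(c),c.reshape(-1,2).mean(0).round(),"rect mm",np.round(cv2.minAreaRect(W),1) if 0 else cv2.minAreaRect(W),"zmed",np.median(Z[cv2.drawContours(np.zeros_like(M),[c],-1,1,-1)>0]).round(3))
print("bench z",np.median(Z[380:420,200:300]))
rect("housing top",abs(Z-.045)<.006,380,245,440,295,.045)
rect("plate dark",(hsv[...,2]<100)&(hsv[...,1]<90),150,170,330,260,.012)
rect("blocks z40",abs(Z-.040)<.006,225,170,330,260,.040)
rect("bearing z52",abs(Z-.052)<.005,190,170,240,260,.052)
rect("grip",(hsv[...,2]<50),150,235,200,310,.078)
for n in((409,269),(404,271),(420,265),(243,205),(301,212),(208,196),(175,273),(200,217)):print(n,P[n[1],n[0]].round(3),im[n[1],n[0]])
a=cv2.resize(im[165:310,150:335],None,fx=4,fy=4,interpolation=cv2.INTER_CUBIC)
b=cv2.resize(im[240:300,375:445],None,fx=5,fy=5,interpolation=cv2.INTER_CUBIC)
a[:300,740-350:740]=np.where(np.ones((300,350,1),bool),b,0) if 0 else a[:300,390:740]
cv2.imwrite("pics/a.png",cv2.convertScaleAbs(a,alpha=1.5));cv2.imwrite("pics/b.png",b)
E
```

```text
bench z 0.0007327661686395567
housing top 818.5 [409. 268.] rect mm ((449.33636474609375, -188.28359985351562), (40.33984375, 61.163272857666016), 18.497289657592773) zmed 0.046
plate dark 163.0 [187. 250.] rect mm ((489.55029296875, 194.287109375), (23.73848533630371, 39.70415115356445), 69.25648498535156) zmed 0.088
plate dark 69.5 [209. 195.] rect mm ((589.6672973632812, 157.6780242919922), (18.018301010131836, 16.771350860595703), 89.346435546875) zmed 0.095
plate dark 4612.5 [241. 207.] rect mm ((556.17822265625, 66.99412536621094), (206.67872619628906, 100.50894927978516), 84.80128479003906) zmed 0.013
blocks z40 437.5 [300. 213.] rect mm ((550.0009155273438, -8.328695297241211), (24.107391357421875, 60.9290657043457), 84.7553482055664) zmed 0.041
blocks z40 506.5 [237. 206.] rect mm ((560.1102294921875, 96.91796112060547), (39.423927307128906, 60.63925552368164), 80.8792724609375) zmed 0.04
bearing z52 294.0 [220. 206.] rect mm ((562.2351684570312, 126.36161041259766), (33.10393142700195, 50.323368072509766), 84.6715087890625) zmed 0.053
grip 702.0 [175. 273.] rect mm ((440.93841552734375, 189.67884826660156), (21.891521453857422, 89.28427124023438), 67.73607635498047) zmed 0.088
(409, 269) [ 0.447 -0.187  0.05 ] [174 177 170]
(404, 271) [ 0.443 -0.178  0.053] [40 39 38]
(420, 265) [ 0.454 -0.207  0.047] [39 38 38]
(243, 205) [0.563 0.09  0.041] [142 139 134]
(301, 212) [ 0.549 -0.009  0.042] [146 143 138]
(208, 196) [0.562 0.138 0.095] [61 59 57]
(175, 273) [0.439 0.186 0.088] [26 25 26]
(200, 217) [0.528 0.15  0.091] [62 60 59]
```

View pics/a.png

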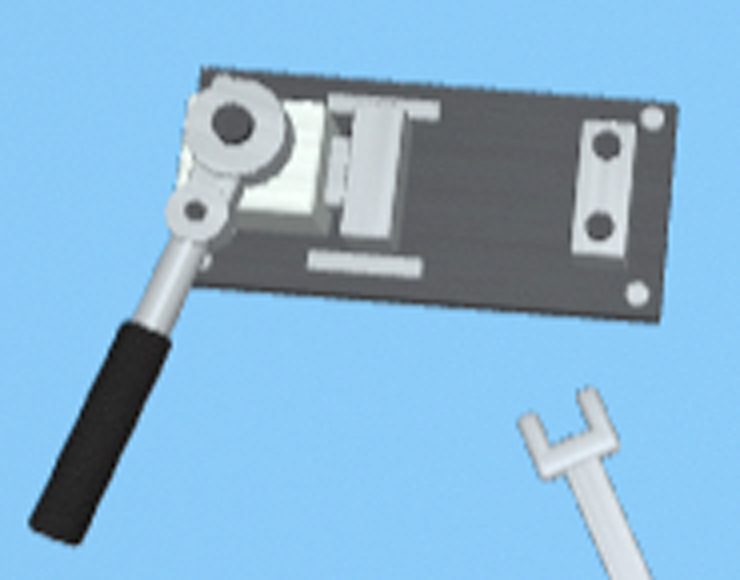

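View pics/b.png

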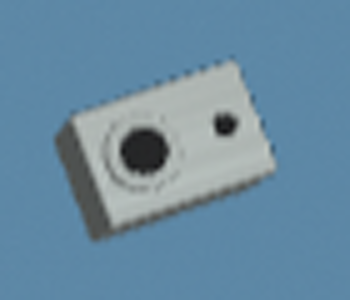

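Crop a shows the fixture: backstop on the right, jaw at (375,170) with guide bars, hub at (232,122), and the grip from (150,330) to (60,530). Crop b confirms bare grey metal with a round port at (145,150), so this is the housing. The measured sizes (40×61, 24×61, 22×89 mm, heights 46/41/88 mm) all match what was given.

```bash
cat >> h.py <<'E'
from scipy.spatial.transform import Rotation as Ro
def plan(target,yang=None):
    o=ctrl.get_obs();R=Ro.from_rotvec(o["tool_rot"]).as_matrix()
    print("t",o["t"],"pos",o["tool_pos"].round(4),"f",o["contact_force"].round(1),"open",o["opening"].round(4),"zaxis",R[:,2].round(3))
    ya=np.degrees(np.arctan2(R[1,1],R[0,1]));print("y angle",ya.round(2),end=" ")
    print("linear",(R.T@(np.array(target)-o["tool_pos"])).round(4),end=" ")
    if yang is not None:
        d=(ya-yang+90)%180-90;print("rotz",d.round(2))
E
python3 -c "
from h import *
plan([.4493,-.1883,.2],18.5)"
```

```text
Traceback (most recent call last):
  File "h.py", line 14, in plan
    print("t",o["t"],"pos",o["tool_pos"].round(4),"f",o["contact_force"].round(1),"open",o["opening"].round(4),"zaxis",R[:,2].round(3))
                                                                                         ^^^^^^^^^^^^^^^^^^
AttributeError: 'float' object has no attribute 'round'
```

```bash
sed -i 's/o\["opening"\].round(4)/round(o["opening"],4)/' h.py
python3 -c "
from h import *
plan([.4493,-.1883,.2],18.5)"
```

```text
t 0.1 pos [0.2826 0.5568 0.2302] f [ 0.5 -0.  -0.5] open 0.0851 zaxis [-0.001 -0.002 -1.   ]
y angle 63.08 linear [-0.4859 -0.5889  0.0312] rotz 44.58
```

Call:
jog_arm --steps '[{"delta_rot": [0, 0, 0], "linear": [-0.0304, -0.0368, 0], "grip": 0.0854}, {"delta_rot": [0, 0, 0], "linear": [-0.0304, -0.0368, 0], "grip": 0.0854}, {"delta_rot": [0, 0, 0], "linear": [-0.0304, -0.0368, 0], "grip": 0.0854}, {"delta_rot": [0, 0, 0], "linear": [-0.0304, -0.0368, 0], "grip": 0.0854}, {"delta_rot": [0, 0, 0], "linear": [-0.0304, -0.0368, 0], "grip": 0.0854}, {"delta_rot": [0, 0, 0], "linear": [-0.0304, -0.0368, 0], "grip": 0.0854}, {"delta_rot": [0, 0, 0], "linear": [-0.0304, -0.0368, 0], "grip": 0.0854}, {"delta_rot": [0, 0, 0], "linear": [-0.0304, -0.0368, 0], "grip": 0.0854}]'

```text
t: 0.9
tool_pos: [0.3662, 0.1829, 0.2309]
tool_rot: [0.73, 3.056, -0.0]
contact_force: [0.8, 0.2, 0.4]
opening: 0.0853
grip_force: 0.0
```

Call:
jog_arm --steps '[{"delta_rot": [0, 0, 0], "linear": [-0.0304, -0.0368, 0], "grip": 0.0854}, {"delta_rot": [0, 0, 0], "linear": [-0.0304, -0.0368, 0], "grip": 0.0854}, {"delta_rot": [0, 0, 0], "linear": [-0.0304, -0.0368, 0], "grip": 0.0854}, {"delta_rot": [0, 0, 0], "linear": [-0.0304, -0.0368, 0], "grip": 0.0854}, {"delta_rot": [0, 0, 0], "linear": [-0.0304, -0.0368, 0], "grip": 0.0854}, {"delta_rot": [0, 0, 0], "linear": [-0.0304, -0.0368, 0], "grip": 0.0854}, {"delta_rot": [0, 0, 0], "linear": [-0.0304, -0.0368, 0], "grip": 0.0854}, {"delta_rot": [0, 0, 0], "linear": [-0.0304, -0.0368, 0], "grip": 0.0854}]'

```text
t: 1.7
tool_pos: [0.4498, -0.19, 0.2309]
tool_rot: [-0.732, -3.055, -0.0]
contact_force: [0.9, 0.4, 0.8]
opening: 0.0848
grip_force: 0.0
```

Call:
jog_arm --steps '[{"delta_rot": [0, 0, 7.5], "linear": [0, 0, 0], "grip": 0.0854}, {"delta_rot": [0, 0, 7.5], "linear": [0, 0, 0], "grip": 0.0854}, {"delta_rot": [0, 0, 7.5], "linear": [0, 0, 0], "grip": 0.0854}, {"delta_rot": [0, 0, 7.5], "linear": [0, 0, 0], "grip": 0.0854}, {"delta_rot": [0, 0, 7.5], "linear": [0, 0, 0], "grip": 0.0854}, {"delta_rot": [0, 0, 7.1], "linear": [0, 0, 0], "grip": 0.0854}, {"delta_rot": [0, 0, 0], "linear": [0, 0, 0.03], "grip": 0.0854}, {"delta_rot": [0, 0, 0], "linear": [0, 0, 0], "grip": 0.0854}]'

```text
t: 2.5
tool_pos: [0.4478, -0.1866, 0.197]
tool_rot: [-1.831, -2.543, 0.001]
contact_force: [-1.0, 1.1, -1.6]
opening: 0.0855
grip_force: 0.0
```

```bash
python3 -c "
from h import *
plan([.4493,-.1883,.011],18.5)
p,d=ctrl.get_image('wrist');cv2.imwrite('pics/w1.png',p[:,:,::-1])"
```

```text
t 2.5 pos [ 0.4478 -0.1866  0.197 ] f [-1.   1.1 -1.6] open 0.0855 zaxis [-0.007  0.004 -1.   ]
y angle 18.49 linear [-0.0032  0.0018  0.186 ] rotz -0.01
```

View pics/w1.png

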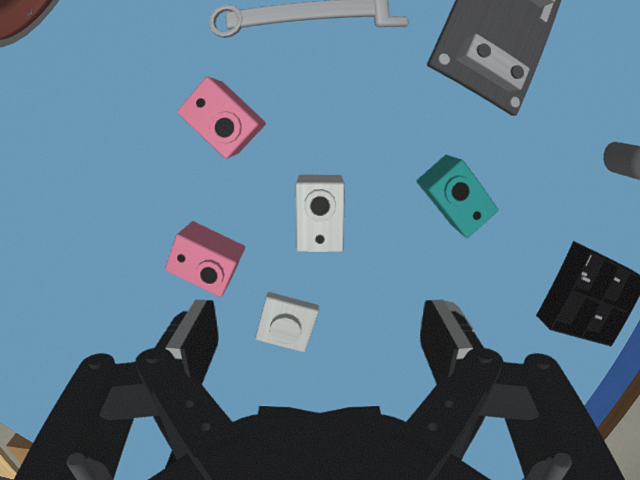

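The wrist view shows the housing upright at (320,213), square to the fingers and centred, with clearance on both sides (cover at (287,322), pink and turquoise blocks farther off). Next I descend and grasp.

Call:
jog_arm --steps '[{"delta_rot": [0, 0, 0], "linear": [-0.0015, 0.001, 0.045], "grip": 0.0854}, {"delta_rot": [0, 0, 0], "linear": [0, 0, 0.045], "grip": 0.0854}, {"delta_rot": [0, 0, 0], "linear": [0, 0, 0.045], "grip": 0.0854}, {"delta_rot": [0, 0, 0], "linear": [0, 0, 0.03], "grip": 0.0854}, {"delta_rot": [0, 0, 0], "linear": [0, 0, 0.019], "grip": 0.0854}, {"delta_rot": [0, 0, 0], "linear": [0, 0, 0], "grip": 0.0854}]'

```text
t: 3.15
tool_pos: [0.4496, -0.1879, 0.0149]
tool_rot: [-1.832, -2.544, 0.001]
contact_force: [-1.4, 0.4, -0.2]
opening: 0.0855
grip_force: 0.0
```

Call:
jog_arm --steps '[{"delta_rot": [0, 0, 0], "linear": [0, 0, 0], "grip": 0.03}, {"delta_rot": [0, 0, 0], "linear": [0, 0, 0], "grip": 0.03}, {"delta_rot": [0, 0, 0], "linear": [0, 0, 0], "grip": 0.03}, {"delta_rot": [0, 0, 0], "linear": [0, 0, 0], "grip": 0.03}, {"delta_rot": [0, 0, 0], "linear": [0, 0, 0], "grip": 0.03}, {"delta_rot": [0, 0, 0], "linear": [0, 0, 0], "grip": 0.03}, {"delta_rot": [0, 0, 0], "linear": [0, 0, 0], "grip": 0.03}, {"delta_rot": [0, 0, 0], "linear": [0, 0, 0], "grip": 0.03}]' --newtons 40

```text
t: 3.95
tool_pos: [0.4527, -0.19, 0.0194]
tool_rot: [1.834, 2.547, -0.001]
contact_force: [-1.1, -0.1, 6.0]
opening: 0.0392
grip_force: 42.8
```

```bash
python3 -c "
from h import *
plan([.4493,-.1883,.16],18.5)"
```

```text
t 3.95 pos [ 0.4527 -0.19    0.0194] f [-1.1 -0.1  6. ] open 0.0392 zaxis [ 0.002 -0.002 -1.   ]
y angle 18.5 linear [ 0.0023 -0.0025 -0.1406] rotz -0.0
```

Call:
jog_arm --steps '[{"delta_rot": [0, 0, 0], "linear": [0, 0, -0.02], "grip": 0.03}, {"delta_rot": [0, 0, 0], "linear": [0, 0, -0.04], "grip": 0.03}, {"delta_rot": [0, 0, 0], "linear": [0, 0, -0.045], "grip": 0.03}, {"delta_rot": [0, 0, 0], "linear": [0, 0, -0.045], "grip": 0.03}, {"delta_rot": [0, 0, 0], "linear": [0, 0, 0], "grip": 0.03}, {"delta_rot": [0, 0, 0], "linear": [0, 0, 0], "grip": 0.03}]' --newtons 60

```text
t: 4.55
tool_pos: [0.4521, -0.1893, 0.1687]
tool_rot: [1.834, 2.547, 0.001]
contact_force: [0.3, 0.2, -2.2]
opening: 0.0389
grip_force: 62.5
```

```bash
python3 -c "
from h import *
plan([.5537,.0403,.16],-5.2)
p,d=ctrl.get_image('wrist')
q,e=ctrl.get_image('top');np.save('pics/t2.npy',e)
cv2.imwrite('pics/w2.png',np.vstack([cv2.resize(p[150:480,100:540],None,fx=.9,fy=.9),cv2.resize(q[200:340,300:500],(396,277))])[:,:,::-1])"
```

```text
t 4.55 pos [ 0.4521 -0.1893  0.1687] f [ 0.3  0.2 -2.2] open 0.0389 zaxis [ 0.003 -0.001 -1.   ]
y angle 18.49 linear [0.1856 0.1691 0.0087] rotz 23.69
```

View pics/w2.png

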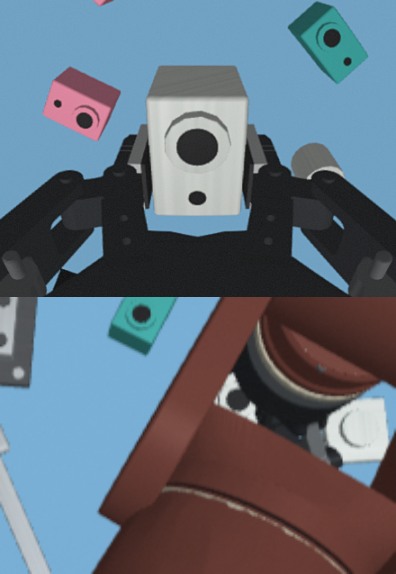

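The crop shows the housing held upright between the pads, with the port at about (197,147). I'll measure its pose in the hand from the depth image.

```bash
cat >> h.py <<'E'
def wcloud(D):
    c=ctrl.camera_info("wrist");K=c["camera_matrix"];v,u=np.mgrid[:480,:640]
    x,y=(u-K[0,2])/K[0,0],(v-K[1,2])/K[1,1];r=np.hypot(x,y)+1e-9
    s=np.tan(r)/r;P=np.stack([x*s*D,y*s*D,D],-1);T=c["T_tool_cam"]
    return P@T[:3,:3].T+T[:3,3]
E
python3 -c "
from h import *
p,d=ctrl.get_image('wrist');T=wcloud(d)
m=(p.min(2)>110)&(d>0)&(d<.2)
m[:, :240]=0;m[:,400:]=0
t=T[m];print(len(t),np.percentile(t,[2,50,98],axis=0).round(4))
top=abs(T[...,2]-np.median(t[:,2]))<.004
top[:, :230]=0;top[:,410:]=0;top[:180]=0;top[400:]=0
q=T[top&(d>0)];r=cv2.minAreaRect((q[:,:2]*1000).astype(np.float32));print(r)
A=np.c_[q[:,:2],np.ones(len(q))];print('plane',np.linalg.lstsq(A,q[:,2],rcond=None)[0])
"
```

```text
12161 [[-0.0256 -0.0191 -0.0329]
 [ 0.0076  0.0001 -0.0259]
 [ 0.0315  0.0192 -0.0243]]
((2.2750892639160156, -0.02391815185546875), (66.49854278564453, 60.46377182006836), 89.81878662109375)
plane [ 0.00235841 -0.00018048 -0.02577076]
```

Call:
jog_arm --steps '[{"delta_rot": [0, 0, 0], "linear": [0.0305, 0.028, 0], "grip": 0.03}, {"delta_rot": [0, 0, 0], "linear": [0.0305, 0.028, 0], "grip": 0.03}, {"delta_rot": [0, 0, 0], "linear": [0.0305, 0.028, 0], "grip": 0.03}, {"delta_rot": [0, 0, 0], "linear": [0.0305, 0.028, 0], "grip": 0.03}, {"delta_rot": [0, 0, 0], "linear": [0.0305, 0.028, 0], "grip": 0.03}, {"delta_rot": [0, 0, 0], "linear": [0.0305, 0.028, 0], "grip": 0.03}, {"delta_rot": [0, 0, 7.9], "linear": [0, 0, 0], "grip": 0.03}, {"delta_rot": [0, 0, 7.9], "linear": [0, 0, 0], "grip": 0.03}, {"delta_rot": [0, 0, 7.9], "linear": [0, 0, 0], "grip": 0.03}, {"delta_rot": [0, 0, 0], "linear": [0, 0, 0.06], "grip": 0.03}]'

```text
t: 5.7
tool_pos: [0.5578, 0.0378, 0.1226]
tool_rot: [2.315, 2.11, 0.014]
contact_force: [1.8, 0.5, -1.7]
opening: 0.0389
grip_force: 62.5
```

Call:
jog_arm --steps '[{"delta_rot": [0, 0, 0], "linear": [0, 0, 0], "grip": 0.03}, {"delta_rot": [0, 0, 0], "linear": [0, 0, 0], "grip": 0.03}, {"delta_rot": [0, 0, 0], "linear": [0, 0, 0], "grip": 0.03}]'

```text
t: 6.0
tool_pos: [0.5534, 0.0377, 0.1182]
tool_rot: [2.32, 2.118, 0.001]
contact_force: [-0.1, 0.5, -1.8]
opening: 0.0391
grip_force: 62.2
```

```bash
python3 - <<'E'
from h import *
plan([.5535,.0378,.032],-5.2)
o=ctrl.get_obs();R=Ro.from_rotvec(o["tool_rot"]).as_matrix()
p,d=ctrl.get_image('wrist');W=wcloud(d)@R.T+o["tool_pos"];cv2.imwrite('pics/w3.png',p[:,:,::-1])
# fixture frame
Oo=np.array([.554,.0438]);e=np.array([.0906,.9959]);ex=np.array([.9959,-.0906])
fx=(W[...,:2]-Oo)@ex;fy=(W[...,:2]-Oo)@e
m=(d>0)&(abs(W[...,2]-.040)<.005)&(abs(fx)<.025)
for lo,hi in((-.09,-.02),(.02,.065)):
    k=m&(fy>lo)&(fy<hi)
    if k.sum()>30:
        print(k.sum(),"y",np.percentile(fy[k],[1,99]).round(4),"z",np.median(W[k][:,2]).round(4))
E
```

```text
t 6.0 pos [0.5534 0.0377 0.1182] f [-0.1  0.5 -1.8] open 0.0391 zaxis [ 0.001 -0.    -1.   ]
y angle -5.22 linear [ 0.0001 -0.      0.0862] rotz -0.02
3056 y [0.0362 0.0581] z 0.0403
```

View pics/w3.png

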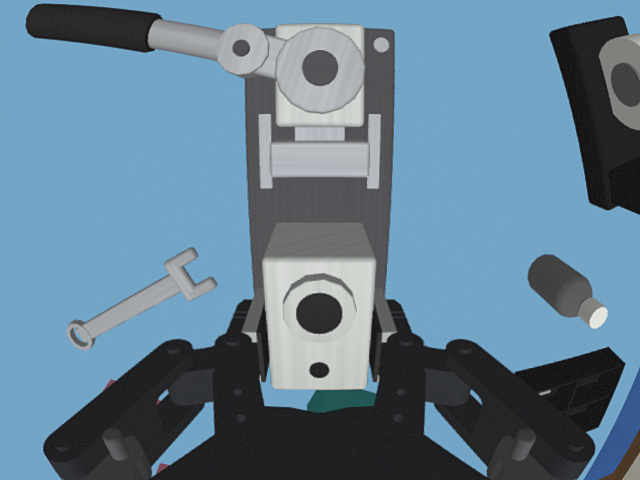

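The wrist view shows the housing aligned with the plate. The jaw face is at y = +36 mm, so with the backstop at −40 mm the gap is 76 mm, which agrees with the 68–77 mm given. Next I lower it.

Call:
jog_arm --steps '[{"delta_rot": [0, 0, 0], "linear": [0, 0, 0.025], "grip": 0.03}, {"delta_rot": [0, 0, 0], "linear": [0, 0, 0.025], "grip": 0.03}, {"delta_rot": [0, 0, 0], "linear": [0, 0, 0.02], "grip": 0.03}, {"delta_rot": [0, 0, 0], "linear": [0, 0, 0.01], "grip": 0.03}, {"delta_rot": [0, 0, 0], "linear": [0, 0, 0.003], "grip": 0.03}, {"delta_rot": [0, 0, 0], "linear": [0, 0, 0], "grip": 0.03}, {"delta_rot": [0, 0, 0], "linear": [0, 0, 0], "grip": 0.03}]'

```text
t: 6.75
tool_pos: [0.5542, 0.0377, 0.036]
tool_rot: [2.319, 2.117, 0.003]
contact_force: [-1.1, -0.5, -1.4]
opening: 0.039
grip_force: 62.4
```

Call:
jog_arm --steps '[{"delta_rot": [0, 0, 0], "linear": [0, 0, 0.002], "grip": 0.03}, {"delta_rot": [0, 0, 0], "linear": [0, 0, 0.001], "grip": 0.03}, {"delta_rot": [0, 0, 0], "linear": [0, 0, 0.001], "grip": 0.03}, {"delta_rot": [0, 0, 0], "linear": [0, 0, 0.001], "grip": 0.03}, {"delta_rot": [0, 0, 0], "linear": [0, 0, 0], "grip": 0.03}, {"delta_rot": [0, 0, 0], "linear": [0, 0, 0], "grip": 0.03}]'

```text
t: 7.35
tool_pos: [0.5533, 0.0378, 0.0315]
tool_rot: [2.32, 2.118, -0.0]
contact_force: [-6.4, 0.5, 10.4]
opening: 0.039
grip_force: 63.9
```

Call:
jog_arm --steps '[{"delta_rot": [0, 0, 0], "linear": [0, 0, -0.0005], "grip": 0.045}, {"delta_rot": [0, 0, 0], "linear": [0, 0, 0], "grip": 0.05}, {"delta_rot": [0, 0, 0], "linear": [0, 0, 0], "grip": 0.065}, {"delta_rot": [0, 0, 0], "linear": [0, 0, 0], "grip": 0.065}, {"delta_rot": [0, 0, 0], "linear": [0, 0, 0], "grip": 0.065}, {"delta_rot": [0, 0, 0], "linear": [0, 0, -0.02], "grip": 0.065}, {"delta_rot": [0, 0, 0], "linear": [0, 0, -0.04], "grip": 0.065}, {"delta_rot": [0, 0, 0], "linear": [0, 0, -0.045], "grip": 0.065}, {"delta_rot": [0, 0, 0], "linear": [0, 0, 0], "grip": 0.065}, {"delta_rot": [0, 0, 0], "linear": [0, 0, 0], "grip": 0.065}]'

```text
t: 8.35
tool_pos: [0.554, 0.0377, 0.1366]
tool_rot: [2.318, 2.116, 0.004]
contact_force: [-0.5, 1.0, -0.7]
opening: 0.065
grip_force: 0.0
```

```bash
python3 - <<'E'
from h import *
plan([.5535,.0378,.032],-5.2)
o=ctrl.get_obs();R=Ro.from_rotvec(o["tool_rot"]).as_matrix()
p,d=ctrl.get_image('wrist');W=wcloud(d)@R.T+o["tool_pos"];cv2.imwrite('pics/w4.png',p[:,:,::-1])
Oo=np.array([.554,.0438]);e=np.array([.0906,.9959]);ex=np.array([.9959,-.0906])
def rr(name,m):
    m=m.astype(np.uint8)
    q=W[m>0];F=np.c_[(q[:,:2]-Oo)@ex,(q[:,:2]-Oo)@e];print(name,len(q),"z",np.median(q[:,2]).round(4),"fix rect",cv2.minAreaRect((F*1000).astype(np.float32)))
fx=(W[...,:2]-Oo)@ex;fy=(W[...,:2]-Oo)@e
rr("housing",(d>0)&(abs(W[...,2]-.057)<.004)&(abs(fx)<.03)&(abs(fy)<.045))
rr("backstop",(d>0)&(abs(W[...,2]-.040)<.004)&(abs(fx)<.04)&(fy<-.036)&(fy>-.08))
k=(d>0)&(abs(W[...,2]-.040)<.005)&(abs(fx)<.025)&(fy>.02)&(fy<.065);print("jaw",np.percentile(fy[k],[1,99]))
# grip: dark, high
m=(p.max(2)<60)&(d>0)&(W[...,2]>.06)&(W[...,2]<.1)&(W[...,1]>.1)
q=W[m];print("grip n",len(q),q.mean(0).round(3),cv2.minAreaRect((q[:,:2]*1000).astype(np.float32)))
m=(d>0)&(W[...,2]>.091)&(W[...,2]<.1)&(W[...,1]>.1)&(p.max(2)>90);q=W[m];print("hub",len(q),cv2.minAreaRect((q[:,:2]*1000).astype(np.float32)),q[:,2].mean())
E
```

```text
t 8.35 pos [0.554  0.0377 0.1366] f [-0.5  1.  -0.7] open 0.065 zaxis [ 0.004 -0.    -1.   ]
y angle -5.22 linear [ 0.     -0.0009  0.1046] rotz -0.02
housing 4256 z 0.0573 fix rect ((0.4562225341796875, -3.230724334716797), (59.94035720825195, 40.13716506958008), 89.75609588623047)
backstop 2004 z 0.0403 fix rect ((0.6421833038330078, -51.84697341918945), (23.62397003173828, 60.53073501586914), 89.98313903808594)
jaw [0.02606752 0.05837071]
grip n 4006 [0.446 0.186 0.087] ((587.746337890625, 154.1522979736328), (32.8245964050293, 392.7712097167969), 76.90470123291016)
hub 86 ((550.9141235351562, 148.22828674316406), (16.190643310546875, 47.46506118774414), 52.19662857055664) 0.09406812310872384
```

View pics/w4.png

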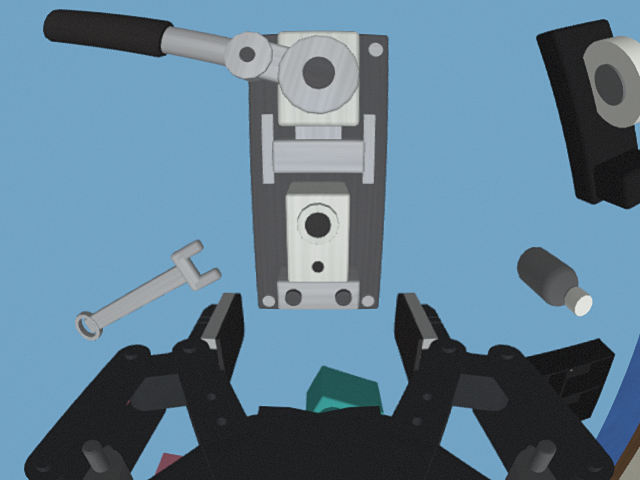

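The housing stands upright on the plate at fixture (0.5, −3.2) mm, 0.2° off lengthwise, and is released. Step 1 is done.

Next is the handle. The grip is at (0.441, 0.190), at 158° from the axis at about (0.564, 0.139). I'll push it with closed fingers from the −y side, with tool x along the push direction.

Call:
jog_arm --steps '[{"delta_rot": [0, 0, 0], "linear": [0.0262, -0.0343, -0.01], "grip": 0.0}, {"delta_rot": [0, 0, 0], "linear": [0.0262, -0.0343, 0], "grip": 0.0}, {"delta_rot": [0, 0, 0], "linear": [0.0262, -0.0343, 0], "grip": 0.0}, {"delta_rot": [0, 0, 0], "linear": [0.0262, -0.0343, 0], "grip": 0.0}, {"delta_rot": [0, 0, 8.5], "linear": [0, 0, 0], "grip": 0.0}, {"delta_rot": [0, 0, 8.5], "linear": [0, 0, 0], "grip": 0.0}, {"delta_rot": [0, 0, 0], "linear": [0, 0, 0], "grip": 0.0}, {"delta_rot": [0, 0, 0], "linear": [0, 0, 0], "grip": 0.0}]' --newtons 30

```text
t: 9.2
tool_pos: [0.4249, 0.1544, 0.1433]
tool_rot: [-2.604, -1.755, 0.004]
contact_force: [0.0, 0.7, 0.2]
opening: 0.0001
grip_force: 0.0
```

```bash
cat >> h.py <<'E'
def bar(name=None):
    """grip bar line in the world from the wrist view: dark points at bar height"""
    o=ctrl.get_obs();R=Ro.from_rotvec(o["tool_rot"]).as_matrix()
    p,d=ctrl.get_image('wrist');T=wcloud(d);W=T@R.T+o["tool_pos"]
    if name: cv2.imwrite(name,p[:,:,::-1])
    m=((p.max(2)<70)&(d>0)&(W[...,2]>.066)&(W[...,2]<.1)&(T[...,0]>.006)).astype(np.uint8)
    n,l,s,_=cv2.connectedComponentsWithStats(m);k=1+s[1:,4].argmax();q=W[l==k]
    q=q[q[:,2]>np.percentile(q[:,2],90)-.004]
    r=cv2.minAreaRect((q[:,:2]*1000).astype(np.float32));print("bar",len(q),"z",q[:,2].max().round(4),r)
    vx,vy,x,y=cv2.fitLine(q[:,:2].astype(np.float32),cv2.DIST_HUBER,0,.001,.001).ravel()
    if vx>0: vx,vy=-vx,-vy
    A=np.array([.564,.139]);off=vx*(A[1]-y)-vy*(A[0]-x)
    print("line angle",np.degrees(np.arctan2(vy,vx)).round(2),"through",x.round(4),y.round(4),"axis offset mm",(off*1000).round(1),"q",o["q"].round(2))
E
python3 -c "
from h import *
plan([.427,.155,.05],-22.2)
bar('pics/w5.png')"
```

```text
t 9.2 pos [0.4249 0.1544 0.1433] f [0.  0.7 0.2] open 0.0001 zaxis [-0.003 -0.001 -1.   ]
y angle -22.05 linear [0.0015 0.0019 0.0933] rotz 0.15
bar 4503 z 0.0908 ((440.5458068847656, 189.53384399414062), (18.145015716552734, 88.22555541992188), 67.4082260131836)
line angle 157.45 through 0.4405 0.1898 axis offset mm -0.5 q [ 0.18 -0.31  2.09 -0.    1.36  0.57]
```

View pics/w5.png

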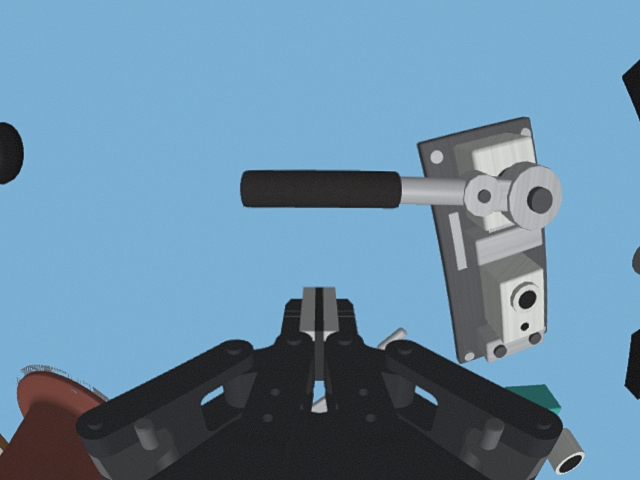

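The wrist view shows the bar level at (320,188), in front of the closed fingers at (320,300), and its line passes 0.5 mm from the axis. I'll descend to z = 0.058 and approach.

Call:
jog_arm --steps '[{"delta_rot": [0, 0, 0], "linear": [0, 0.002, 0.035], "grip": 0.0}, {"delta_rot": [0, 0, 0], "linear": [0, 0, 0.035], "grip": 0.0}, {"delta_rot": [0, 0, 0], "linear": [0, 0, 0.016], "grip": 0.0}, {"delta_rot": [0, 0, 0], "linear": [0, 0, 0], "grip": 0.0}, {"delta_rot": [0, 0, 0], "linear": [0, 0, 0], "grip": 0.0}, {"delta_rot": [0, 0, 0], "linear": [0.006, 0, 0], "grip": 0.0}, {"delta_rot": [0, 0, 0], "linear": [0.006, 0, 0], "grip": 0.0}, {"delta_rot": [0, 0, 0], "linear": [0, 0, 0], "grip": 0.0}]'

```text
t: 10.05
tool_pos: [0.4334, 0.1659, 0.0602]
tool_rot: [2.606, 1.753, 0.004]
contact_force: [-0.7, 0.3, 0.0]
opening: 0.0001
grip_force: 0.0
```

Call:
jog_arm --steps '[{"delta_rot": [0, 0, 2], "linear": [0.0047, -0.0008, 0], "grip": 0.0}, {"delta_rot": [0, 0, 2], "linear": [0.0047, -0.0008, 0], "grip": 0.0}, {"delta_rot": [0, 0, 2], "linear": [0.0047, -0.0008, 0], "grip": 0.0}, {"delta_rot": [0, 0, 2], "linear": [0.0047, -0.0008, 0], "grip": 0.0}, {"delta_rot": [0, 0, 2], "linear": [0.0047, -0.0008, 0], "grip": 0.0}, {"delta_rot": [0, 0, 0], "linear": [0, 0, 0], "grip": 0.0}]'

```text
t: 10.65
tool_pos: [0.4394, 0.188, 0.0595]
tool_rot: [2.749, 1.519, 0.001]
contact_force: [-0.2, -0.8, 0.1]
opening: 0.0005
grip_force: 0.5
```

```bash
python3 -c "
from h import *
plan([.427,.155,.05])
bar('pics/w6.png')"
```

```text
t 10.65 pos [0.4394 0.188  0.0595] f [-0.2 -0.8  0.1] open 0.0005 zaxis [ 0.001 -0.    -1.   ]
y angle -32.16 linear [-0.0345  0.007   0.0095] bar 10552 z 0.1 ((447.99395751953125, 204.57586669921875), (26.1480770111084, 88.7768325805664), 59.51573944091797)
line angle 149.77 through 0.4597 0.2027 axis offset mm 2.5 q [ 0.25 -0.13  2.09 -0.    1.18  0.81]
```

Call:
jog_arm --steps '[{"delta_rot": [0, 0, 2], "linear": [0.0047, -0.0008, 0], "grip": 0.0}, {"delta_rot": [0, 0, 2], "linear": [0.0047, -0.0008, 0], "grip": 0.0}, {"delta_rot": [0, 0, 2], "linear": [0.0047, -0.0008, 0], "grip": 0.0}, {"delta_rot": [0, 0, 2], "linear": [0.0047, -0.0008, 0], "grip": 0.0}, {"delta_rot": [0, 0, 2], "linear": [0.0047, -0.0008, 0], "grip": 0.0}, {"delta_rot": [0, 0, 2], "linear": [0.0047, -0.0008, 0], "grip": 0.0}, {"delta_rot": [0, 0, 2], "linear": [0.0047, -0.0008, 0], "grip": 0.0}, {"delta_rot": [0, 0, 2], "linear": [0.0047, -0.0008, 0], "grip": 0.0}, {"delta_rot": [0, 0, 0], "linear": [0, 0, 0], "grip": 0.0}]'

```text
t: 11.6
tool_pos: [0.4579, 0.221, 0.0591]
tool_rot: [2.934, 1.122, 0.001]
contact_force: [0.4, -1.3, 0.7]
opening: 0.0001
grip_force: 0.3
```

```bash
sed -i 's/(W\[...,2\]<.1)/(W[...,2]<.093)/' h.py; python3 -c "
from h import *
plan([.427,.155,.05])
bar('pics/w7.png')"
```

```text
t 11.6 pos [0.4579 0.221  0.0591] f [ 0.4 -1.3  0.7] open 0.0001 zaxis [ 0.  0. -1.]
y angle -48.16 linear [-0.067   0.0285  0.0091] bar 10509 z 0.0928 ((471.35430908203125, 234.34423828125), (25.98579216003418, 88.3202896118164), 42.24011993408203)
line angle 133.48 through 0.4777 0.2337 axis offset mm 2.5 q [ 0.3  -0.05  2.02 -0.    1.17  1.14]
```

View pics/w7.png

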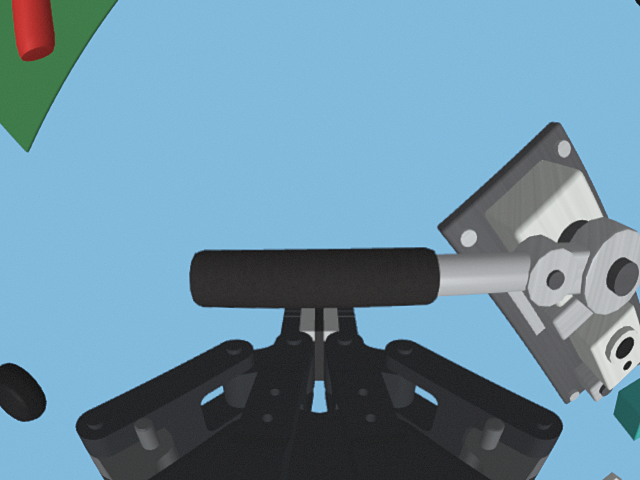

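The wrist view shows hub hole (622,278), pivot hole (555,280) and bar axis (315,277) on one line, so the handle is straight. I can read the fold directly from these three points.

```bash
cat >> h.py <<'E'
def fold(name=None):
    o=ctrl.get_obs();R=Ro.from_rotvec(o["tool_rot"]).as_matrix()
    p,d=ctrl.get_image('wrist');T=wcloud(d);W=T@R.T+o["tool_pos"]
    if name: cv2.imwrite(name,p[:,:,::-1])
    dark=(p.max(2)<80)&(d>0)&(T[...,0]>.006)
    n,l,s,c=cv2.connectedComponentsWithStats((dark&(W[...,2]>.066)&(W[...,2]<.105)).astype(np.uint8))
    b=1+s[1:,4].argmax();ue=s[b,0]+s[b,2]
    q=T[l==b];x=cv2.fitLine(q[:,:2].astype(np.float32),cv2.DIST_HUBER,0,.001,.001).ravel()
    ba=np.degrees(np.arctan2(x[1],x[0]))
    H=[(c[i],s[i,4],np.median(T[l==i],0),np.median(W[l==i],0)) for i in range(1,n) if i!=b and s[i,4]>40 and c[i][0]>ue+20]
    H.sort(key=lambda h:h[0][0])
    for h in H: print("blob",h[0].round(),h[1],h[2].round(4),h[3].round(4))
    pd=[np.array(h[2][:2]) for h in H[:2]]
    print("t",o["t"],"F",o["contact_force"].round(1),"Fpush",(R.T@o["contact_force"]).round(1),"tool y ang",np.degrees(np.arctan2(R[1,1],R[0,1])).round(1))
    print("bar x@y0",(x[2]-x[0]/x[1]*x[3]).round(4),"bar ang(tool)",(ba%180).round(1))
    if len(pd)==2: v=pd[1]-pd[0];a=np.degrees(np.arctan2(v[1],v[0]));print("inner ang",a.round(1),"len",np.linalg.norm(v).round(4),"fold deg",(((a-ba)+90)%180-90).round(1))
E
python3 -c "
from h import *
fold()"
```

```text
blob [551. 276.] 51 [ 0.0253  0.0906 -0.0297] [0.5368 0.1697 0.0886]
blob [616. 272.] 326 [ 0.0267  0.1253 -0.0326] [0.5609 0.1452 0.0915]
t 11.65 F [-0.3 -0.6 -0.1] Fpush [-0.7  0.3  0.1] tool y ang -48.1
bar x@y0 0.0253 bar ang(tool) 88.8
inner ang 87.6 len 0.0347 fold deg -1.1
```

Call:
jog_arm --steps '[{"delta_rot": [0, 0, 1.5], "linear": [0.0035, -0.0006, 0], "grip": 0.0}, {"delta_rot": [0, 0, 1.5], "linear": [0.0035, -0.0006, 0], "grip": 0.0}, {"delta_rot": [0, 0, 1.5], "linear": [0.0035, -0.0006, 0], "grip": 0.0}, {"delta_rot": [0, 0, 1.5], "linear": [0.0035, -0.0006, 0], "grip": 0.0}, {"delta_rot": [0, 0, 0], "linear": [0, 0, 0], "grip": 0.0}]'

```text
t: 12.2
tool_pos: [0.4672, 0.232, 0.0587]
tool_rot: [-2.99, -0.965, -0.001]
contact_force: [-0.6, -0.7, 1.0]
opening: -0.0
grip_force: 0.7
```

```bash
python3 -c "
from h import *
fold()"
```

```text
blob [552. 277.] 53 [ 0.0247  0.0909 -0.0297] [0.5405 0.1724 0.0884]
blob [616. 273.] 329 [ 0.0267  0.1254 -0.0327] [0.5616 0.145  0.0915]
t 12.2 F [-0.6 -0.7  1. ] Fpush [-0.9  0.2 -1. ] tool y ang -54.2
bar x@y0 0.025 bar ang(tool) 90.6
inner ang 86.8 len 0.0346 fold deg -3.8
```

Call:
jog_arm --steps '[{"delta_rot": [0, 0, 1.5], "linear": [0.0035, -0.0006, 0], "grip": 0.0}, {"delta_rot": [0, 0, 1.5], "linear": [0.0035, -0.0006, 0], "grip": 0.0}, {"delta_rot": [0, 0, 1.5], "linear": [0.0035, -0.0006, 0], "grip": 0.0}, {"delta_rot": [0, 0, 0], "linear": [0, 0, 0], "grip": 0.0}, {"delta_rot": [0, 0, 0], "linear": [0, 0, 0], "grip": 0.0}]'

```text
t: 12.75
tool_pos: [0.475, 0.2394, 0.0589]
tool_rot: [-3.025, -0.847, -0.002]
contact_force: [0.1, -0.7, 0.6]
opening: 0.0001
grip_force: 0.2
```

```bash
python3 -c "
from h import *
fold()"
```

```text
blob [551. 277.] 47 [ 0.0248  0.091  -0.0296] [0.5433 0.1741 0.0885]
blob [616. 273.] 324 [ 0.0262  0.1254 -0.0326] [0.5621 0.1453 0.0915]
t 12.75 F [ 0.1 -0.7  0.6] Fpush [-0.3  0.7 -0.6] tool y ang -58.7
bar x@y0 0.0252 bar ang(tool) 89.2
inner ang 87.6 len 0.0344 fold deg -1.5
```

Call:
jog_arm --steps '[{"delta_rot": [0, 0, 1.5], "linear": [0.0035, -0.0006, 0], "grip": 0.0}, {"delta_rot": [0, 0, 1.5], "linear": [0.0035, -0.0006, 0], "grip": 0.0}, {"delta_rot": [0, 0, 1.5], "linear": [0.0035, -0.0006, 0], "grip": 0.0}, {"delta_rot": [0, 0, 0], "linear": [0, 0, 0], "grip": 0.0}, {"delta_rot": [0, 0, 0], "linear": [0, 0, 0], "grip": 0.0}]'

```text
t: 13.3
tool_pos: [0.4832, 0.2461, 0.0588]
tool_rot: [-3.056, -0.728, -0.002]
contact_force: [-0.2, -0.8, -0.3]
opening: 0.0002
grip_force: 0.4
```

```bash
python3 -c "
from h import *
fold()"
```

```text
blob [551. 278.] 46 [ 0.0245  0.0909 -0.0297] [0.5461 0.1757 0.0886]
blob [616. 273.] 323 [ 0.0262  0.1254 -0.0326] [0.5629 0.1453 0.0915]
t 13.3 F [-0.2 -0.8 -0.3] Fpush [-0.5  0.7  0.3] tool y ang -63.2
bar x@y0 0.0244 bar ang(tool) 88.3
inner ang 87.3 len 0.0345 fold deg -1.0
```

Call:
jog_arm --steps '[{"delta_rot": [0, 0, 1.5], "linear": [0.0035, -0.0006, 0], "grip": 0.0}, {"delta_rot": [0, 0, 1.5], "linear": [0.0035, -0.0006, 0], "grip": 0.0}, {"delta_rot": [0, 0, 1.5], "linear": [0.0035, -0.0006, 0], "grip": 0.0}, {"delta_rot": [0, 0, 0], "linear": [0, 0, 0], "grip": 0.0}, {"delta_rot": [0, 0, 0], "linear": [0, 0, 0], "grip": 0.0}]'

```text
t: 13.85
tool_pos: [0.492, 0.2522, 0.0589]
tool_rot: [-3.082, -0.607, -0.002]
contact_force: [0.4, -0.4, -0.9]
opening: 0.0002
grip_force: 0.3
```

```bash
python3 -c "
from h import *
fold()"
```

```text
blob [552. 278.] 50 [ 0.0247  0.0912 -0.0298] [0.5493 0.1769 0.0887]
blob [616. 274.] 329 [ 0.0261  0.1257 -0.0326] [0.5634 0.1453 0.0915]
t 13.85 F [ 0.4 -0.4 -0.9] Fpush [0.2 0.5 0.9] tool y ang -67.7
bar x@y0 0.0242 bar ang(tool) 90.2
inner ang 87.6 len 0.0345 fold deg -2.6
```

Call:
jog_arm --steps '[{"delta_rot": [0, 0, 1.5], "linear": [0.0035, -0.0006, 0], "grip": 0.0}, {"delta_rot": [0, 0, 1.5], "linear": [0.0035, -0.0006, 0], "grip": 0.0}, {"delta_rot": [0, 0, 1.5], "linear": [0.0035, -0.0006, 0], "grip": 0.0}, {"delta_rot": [0, 0, 0], "linear": [0, 0, 0], "grip": 0.0}, {"delta_rot": [0, 0, 0], "linear": [0, 0, 0], "grip": 0.0}]'

```text
t: 14.4
tool_pos: [0.5012, 0.2575, 0.0588]
tool_rot: [-3.104, -0.485, -0.002]
contact_force: [0.6, -1.2, 0.5]
opening: 0.0002
grip_force: 0.4
```

```bash
python3 -c "
from h import *
fold()"
```

```text
blob [552. 278.] 47 [ 0.0245  0.0912 -0.0298] [0.5524 0.178  0.0886]
blob [616. 274.] 325 [ 0.0258  0.1257 -0.0325] [0.5639 0.1452 0.0914]
t 14.4 F [ 0.6 -1.2  0.5] Fpush [ 0.2  1.3 -0.5] tool y ang -72.2
bar x@y0 0.0258 bar ang(tool) 87.7
inner ang 87.9 len 0.0345 fold deg 0.1
```

Call:
jog_arm --steps '[{"delta_rot": [0, 0, 1.5], "linear": [0.0035, -0.0006, 0], "grip": 0.0}, {"delta_rot": [0, 0, 1.5], "linear": [0.0035, -0.0006, 0], "grip": 0.0}, {"delta_rot": [0, 0, 1.5], "linear": [0.0035, -0.0006, 0], "grip": 0.0}, {"delta_rot": [0, 0, 0], "linear": [0, 0, 0], "grip": 0.0}, {"delta_rot": [0, 0, 0], "linear": [0, 0, 0], "grip": 0.0}]'

```text
t: 14.95
tool_pos: [0.5108, 0.2622, 0.0589]
tool_rot: [-3.12, -0.363, -0.002]
contact_force: [-0.3, -0.4, -0.2]
opening: 0.0001
grip_force: 0.3
```

```bash
python3 -c "
from h import *
fold()"
```

```text
blob [552. 278.] 51 [ 0.0243  0.0913 -0.0294] [0.5555 0.1785 0.0882]
blob [616. 274.] 322 [ 0.0259  0.1258 -0.0326] [0.5647 0.1453 0.0915]
t 14.95 F [-0.3 -0.4 -0.2] Fpush [-0.3  0.4  0.2] tool y ang -76.7
bar x@y0 0.0259 bar ang(tool) 90.5
inner ang 87.5 len 0.0345 fold deg -3.1
```

Call:
jog_arm --steps '[{"delta_rot": [0, 0, 1], "linear": [0.0023, -0.0004, 0], "grip": 0.0}, {"delta_rot": [0, 0, 1], "linear": [0.0023, -0.0004, 0], "grip": 0.0}, {"delta_rot": [0, 0, 1], "linear": [0.0023, -0.0004, 0], "grip": 0.0}, {"delta_rot": [0, 0, 0], "linear": [0, 0, 0], "grip": 0.0}, {"delta_rot": [0, 0, 0], "linear": [0, 0, 0], "grip": 0.0}]'

```text
t: 15.5
tool_pos: [0.517, 0.2647, 0.0588]
tool_rot: [-3.129, -0.281, -0.001]
contact_force: [-1.8, -1.0, 1.0]
opening: -0.0002
grip_force: 0.8
```

```bash
python3 -c "
from h import *
fold()"
```

```text
blob [552. 278.] 50 [ 0.0244  0.0913 -0.0296] [0.5573 0.179  0.0885]
blob [616. 274.] 325 [ 0.0263  0.1257 -0.0327] [0.5652 0.1453 0.0915]
t 15.5 F [-1.8 -1.   1. ] Fpush [-1.9  0.6 -1. ] tool y ang -79.7
bar x@y0 0.0258 bar ang(tool) 92.1
inner ang 86.8 len 0.0344 fold deg -5.3
```

Call:
jog_arm --steps '[{"delta_rot": [0, 0, 1], "linear": [0.0023, -0.0004, 0], "grip": 0.0}, {"delta_rot": [0, 0, 1], "linear": [0.0023, -0.0004, 0], "grip": 0.0}, {"delta_rot": [0, 0, 1], "linear": [0.0023, -0.0004, 0], "grip": 0.0}, {"delta_rot": [0, 0, 0], "linear": [0, 0, 0], "grip": 0.0}, {"delta_rot": [0, 0, 0], "linear": [0, 0, 0], "grip": 0.0}]'

```text
t: 16.05
tool_pos: [0.5234, 0.2669, 0.0588]
tool_rot: [3.135, 0.2, -0.0]
contact_force: [-4.3, -2.0, 1.7]
opening: 0.0001
grip_force: 1.8
```

```bash
python3 -c "
from h import *
fold()"
```

```text
blob [552. 278.] 52 [ 0.0245  0.0912 -0.0299] [0.5592 0.1793 0.0886]
blob [616. 273.] 323 [ 0.0264  0.1258 -0.0327] [0.5655 0.1452 0.0914]
t 16.05 F [-4.3 -2.   1.7] Fpush [-4.5  1.4 -1.7] tool y ang -82.7
bar x@y0 0.0254 bar ang(tool) 86.9
inner ang 86.7 len 0.0346 fold deg -0.2
```

The push force is climbing (4.5 N), so the housing is being clamped. I'll continue in 2° steps.

Call:
jog_arm --steps '[{"delta_rot": [0, 0, 1], "linear": [0.0023, -0.0004, 0], "grip": 0.0}, {"delta_rot": [0, 0, 1], "linear": [0.0023, -0.0004, 0], "grip": 0.0}, {"delta_rot": [0, 0, 0], "linear": [0, 0, 0], "grip": 0.0}, {"delta_rot": [0, 0, 0], "linear": [0, 0, 0], "grip": 0.0}]'

```text
t: 16.5
tool_pos: [0.5269, 0.2681, 0.0586]
tool_rot: [3.138, 0.144, -0.004]
contact_force: [-6.9, -1.6, 4.1]
opening: 0.0003
grip_force: 3.5
```

```bash
python3 -c "
from h import *
fold()"
```

```text
blob [552. 279.] 51 [ 0.0245  0.0912 -0.0301] [0.5597 0.1796 0.0887]
blob [617. 272.] 335 [ 0.0275  0.1258 -0.0329] [0.5659 0.1452 0.0915]
t 16.5 F [-6.9 -1.6  4.1] Fpush [-7.1  1.  -4.1] tool y ang -84.7
bar x@y0 0.0259 bar ang(tool) 89.4
inner ang 85.0 len 0.0347 fold deg -4.4
```

Call:
jog_arm --steps '[{"delta_rot": [0, 0, 1], "linear": [0.0023, -0.0004, 0], "grip": 0.0}, {"delta_rot": [0, 0, 1], "linear": [0.0023, -0.0004, 0], "grip": 0.0}, {"delta_rot": [0, 0, 0], "linear": [0, 0, 0], "grip": 0.0}, {"delta_rot": [0, 0, 0], "linear": [0, 0, 0], "grip": 0.0}]'

```text
t: 16.95
tool_pos: [0.5313, 0.2694, 0.0586]
tool_rot: [3.14, 0.09, -0.004]
contact_force: [-7.0, -1.1, 4.1]
opening: 0.0002
grip_force: 3.6
```

```bash
python3 -c "
from h import *
fold()"
```

```text
blob [552. 282.] 51 [ 0.0233  0.0914 -0.0301] [0.5598 0.1793 0.0887]
blob [618. 271.] 334 [ 0.0277  0.1258 -0.033 ] [0.5662 0.1452 0.0916]
t 16.95 F [-7.  -1.1  4.1] Fpush [-7.1  0.7 -4.1] tool y ang -86.7
bar x@y0 0.0254 bar ang(tool) 90.7
inner ang 82.6 len 0.0347 fold deg -8.1
```

The force has levelled off at 7.1 N and the pivot has stopped at (0.5597, 0.1795), so the joint is folding, about 4–5° so far. I'll add about 5° more, turning about the pivot.

Call:
jog_arm --steps '[{"delta_rot": [0, 0, 1], "linear": [0.0016, -0.0004, 0], "grip": 0.0}, {"delta_rot": [0, 0, 1], "linear": [0.0016, -0.0004, 0], "grip": 0.0}, {"delta_rot": [0, 0, 1], "linear": [0.0016, -0.0004, 0], "grip": 0.0}, {"delta_rot": [0, 0, 0], "linear": [0, 0, 0], "grip": 0.0}, {"delta_rot": [0, 0, 0], "linear": [0, 0, 0], "grip": 0.0}]'

```text
t: 17.5
tool_pos: [0.536, 0.2707, 0.0586]
tool_rot: [3.141, 0.007, -0.005]
contact_force: [-7.1, -2.2, 4.1]
opening: 0.0002
grip_force: 3.6
```

```bash
python3 -c "
from h import *
fold()"
```

```text
blob [552. 281.] 52 [ 0.0234  0.0914 -0.0301] [0.5599 0.1794 0.0887]
blob [618. 267.] 330 [ 0.0294  0.1257 -0.033 ] [0.5661 0.1451 0.0917]
t 17.5 F [-7.1 -2.2  4.1] Fpush [-7.1  2.1 -4. ] tool y ang -89.7
bar x@y0 0.0257 bar ang(tool) 91.0
inner ang 80.0 len 0.0348 fold deg -11.0
```

Call:
jog_arm --steps '[{"delta_rot": [0, 0, 1], "linear": [0.0016, -0.0004, 0], "grip": 0.0}, {"delta_rot": [0, 0, 1], "linear": [0.0016, -0.0004, 0], "grip": 0.0}, {"delta_rot": [0, 0, 0], "linear": [0, 0, 0], "grip": 0.0}, {"delta_rot": [0, 0, 0], "linear": [0, 0, 0], "grip": 0.0}]'

```text
t: 17.95
tool_pos: [0.5391, 0.2714, 0.0586]
tool_rot: [3.14, -0.047, -0.005]
contact_force: [-7.2, -2.0, 4.7]
opening: -0.0
grip_force: 3.7
```

```bash
python3 -c "
from h import *
fold('pics/w8.png')"
```

```text
blob [552. 281.] 50 [ 0.0234  0.0916 -0.0299] [0.5599 0.1792 0.0885]
blob [619. 264.] 328 [ 0.031   0.1255 -0.0328] [0.5664 0.1451 0.0915]
t 17.95 F [-7.2 -2.   4.7] Fpush [-7.1  2.3 -4.7] tool y ang -91.7
bar x@y0 0.0256 bar ang(tool) 91.4
inner ang 77.5 len 0.0347 fold deg -14.0
```

View pics/w8.png

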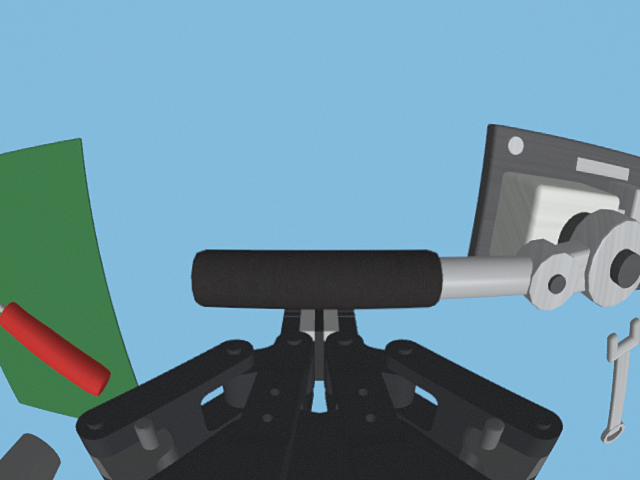

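The view shows the handle bent at the pivot (557,284): the bar is level while the inner arm points up to the hub (627,268). The fold is about 10–12°, above 0.12 rad and below 0.28 rad, and it was held. I'll back off slowly and let the handle spring straight.

Call:
jog_arm --steps '[{"delta_rot": [0, 0, -2], "linear": [-0.004, 0, 0], "grip": 0.0}, {"delta_rot": [0, 0, -2], "linear": [-0.004, 0, 0], "grip": 0.0}, {"delta_rot": [0, 0, -2], "linear": [-0.004, 0, 0], "grip": 0.0}, {"delta_rot": [0, 0, -2], "linear": [-0.004, 0, 0], "grip": 0.0}, {"delta_rot": [0, 0, -2], "linear": [-0.004, 0, 0], "grip": 0.0}, {"delta_rot": [0, 0, 0], "linear": [-0.008, 0, 0], "grip": 0.0}, {"delta_rot": [0, 0, 0], "linear": [-0.01, 0, 0], "grip": 0.0}, {"delta_rot": [0, 0, 0], "linear": [-0.01, 0, 0], "grip": 0.0}, {"delta_rot": [0, 0, 0], "linear": [0, 0, 0], "grip": 0.0}]'

```text
t: 18.9
tool_pos: [0.4913, 0.2667, 0.0585]
tool_rot: [3.133, 0.227, -0.001]
contact_force: [0.3, -0.2, -0.7]
opening: -0.0
grip_force: 0.0
```

Call:
jog_arm --steps '[{"delta_rot": [0, 0, 0], "linear": [0, 0, -0.03], "grip": 0.0}, {"delta_rot": [0, 0, 0], "linear": [0, 0, -0.04], "grip": 0.0}, {"delta_rot": [0, 0, 0], "linear": [0, 0, -0.04], "grip": 0.0}, {"delta_rot": [0, 0, 0], "linear": [0, 0, 0], "grip": 0.0}, {"delta_rot": [0, 0, 0], "linear": [0, 0, 0], "grip": 0.0}, {"delta_rot": [0, 0, 0], "linear": [0, 0, 0], "grip": 0.0}]'

```text
t: 19.5
tool_pos: [0.4919, 0.2665, 0.1674]
tool_rot: [3.133, 0.227, -0.003]
contact_force: [0.6, -0.6, -0.2]
opening: -0.0
grip_force: 0.0
```

```bash
python3 - <<'E'
from h import *
fold('pics/w9.png')
o=ctrl.get_obs();R=Ro.from_rotvec(o["tool_rot"]).as_matrix();print(o["tool_pos"])
p,d=ctrl.get_image('wrist');W=wcloud(d)@R.T+o["tool_pos"]
Oo=np.array([.554,.0438]);e=np.array([.0906,.9959]);ex=np.array([.9959,-.0906])
fx=(W[...,:2]-Oo)@ex;fy=(W[...,:2]-Oo)@e
m=(d>0)&(abs(W[...,2]-.057)<.003)&(abs(fx)<.03)&(fy>-.05)&(fy<.04)
F=np.c_[fx[m],fy[m]]*1000;print(m.sum(),cv2.minAreaRect(F.astype(np.float32)) if m.sum() else 0)
E
```

```text
blob [518. 167.] 91 [0.0541 0.1299 0.0751] [0.5638 0.1455 0.0922]
t 19.5 F [ 0.6 -0.6 -0.2] Fpush [0.5 0.7 0.2] tool y ang -81.7
bar x@y0 0.0544 bar ang(tool) 90.4
[0.49162342 0.26639852 0.16685335]
1619 ((0.33516502380371094, -10.026988983154297), (61.93714141845703, 40.34968566894531), 89.66195678710938)
```

View pics/w9.png

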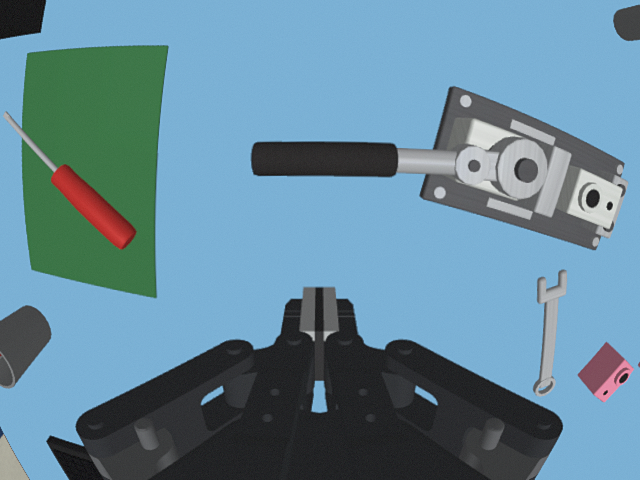

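The view shows the handle straight again: bar (324,159), pivot (474,165) and hub (525,169) are in line. The housing at (600,198) is clamped against the backstop at y = −10 mm, upright, and the arm is clear. I'll hand it in.

```bash
python3 -c "
from station import ctrl
print(ctrl.finish_job())"
```

```text
the job is handed in; nothing more can be done
None
```

The job is handed in, with no verdict returned: the housing is clamped upright and lengthwise on the plate, the handle broke over by about 10–12° (estimated from the wrist camera) and sprang straight, and I never touched the barrel or cover.

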